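Sort the kiln furniture after a firing

ROBOT

A 6-joint arm with a two-finger parallel gripper is mounted at the origin on the work surface. World frame = base frame: x ahead of the robot, y to its left, z up, the work surface at z = 0. Lengths are in mm, angles in rad, forces in N, time in s.
With the tool pointing down it reaches from about 275 to 750 mm from the base axis. Payload 10.2 kg.
Tool frame: the origin (TCP) lies between the finger pads; the fingertips stand 11 mm ahead of it and the grasp point (between the pads) lies 8 mm behind it (ctrl.nose_length is the distance from the TCP to the fingertips, in mm); x points along the fingers, y is the direction in which the jaws open and shut, and the axes are right-handed (so a half turn about x gives the same grasp; the last joint's range is limited). The gripper opens to 85 mm and grips with 20 to 120 N. Pads are 22 mm wide; open, the fingers measure 114 mm over their backs; the gripper's body (76 mm by 85 mm) begins 54 mm behind the grasp point. The pads swing forward as they close: fully open they stand 13 mm farther back than shut.
Start: joints at [0.881, 0.313, 1.498, -0, 1.331, -0.223], TCP at [236.279, 468.832, 242.294] pointing down, gripper open.
Joint ranges: [-2.94, 2.94], [-0.97, 2.17], [0.19, 2.56], [-1.23, 4.37], [0.02, 3.11], [-2.88, 2.88]. Speed limits (rad/s): [2.39, 2.39, 3.01, 3.14, 3.14, 3.14].

INTERFACE

Orientations are given as a unit quaternion [w, x, y, z].
In Python, from rig import ctrl, capture, ticket gives the robot as it stands.
- The arm moves only by the tool step_arm, never from a script. Its argument "commands" is a list of rows, each a list of 2 entries, a list of its own where there are three numbers: the shift along the world's x, y, z normalised to -1 to 1, where 1 is 0.04 m, then the turn about the world's z normalised to -1 to 1, where 1 is 180 degrees. A call has 1 to 5 rows; each row shifts and turns the commanded pose from where the row before left it; what a row does not reach is not made up. A row lasts 1/10 s, in which the tool goes at most 50 mm and 8.59 degrees, less where a joint would pass 70% of its speed; a pose out of reach is approached as far as the arm can. A call with a number of a shift or a turn outside -1 to 1 is refused whole. A call with a gripper value outside its range is refused whole. "gripper" is the closure, from -1 (fully open) to 1 (shut), so that 0 is half open, set as the call begins (left out, the last holds). The fingers move at their own pace and stop on an object; "force" is the grip in N (left out, the last holds). Time passes only in rows, so rows that do not move let the fingers close. It gives the time, the measured TCP pose, the force and the opening at its end, in the units of the state.
- ctrl.sense(): the state, without advancing time (a new reading comes with each control period).
- capture(name): name is "side" or "top"; returns a dict with "image" (384x512x3 uint8, blue, green, red), "fov_y" (degrees; the focal length in pixels is half the picture's height over the tangent of half this angle, whatever the lens; pixels are square), "cx", "cy" (the principal point, pixels), "k1" (the pictures are not rectified: a ray, as slopes to the right and down, at radius r is drawn at 1 + k1 r^2 times it, then the intrinsics apply), "origin" and "orientation" of the camera in the world. Camera axes: x right, y down, z forward; pixel columns grow to the right and rows downward; lengths in mm; the calibration is good to about 2 mm. A picture is of the moment at which its call begins. There is no depth.
- ticket.finish_job(): hands the job in, once; it reports no verdict.
The state is a dict: "time_s": time; "joints": joint angles; "dq": joint speeds; "tau": joint torques, N m; "eef_pos": TCP position; "ee_rot": TCP orientation; "force": force on the tool from outside, world axes, zero at the start; "wrist_torque": the same for the moment, N m; "grip_width": opening from 0.0 (shut) to 1.0 (fully open).
Only numpy, scipy, OpenCV 4.12 (cv2) and the standard library are available. Lean on these libraries where they do the work, as an engineer would, in place of code of your own. Each camera call takes 0.05 s, during which the arm holds its last target.

TASK

Sort the kiln furniture that came out of the firing: lay both square posts flat in the oblong tray, stand both round props upright in the square box, and put the three-armed stilt in the round dish, points up. Everything must rest on the floor of its own container, nothing on top of anything else; the pieces are brittle, so set each one down, do not drop it from a height. Leave the mug and the glaze jar where they are.

Things in the scene. Friction and masses are not known exactly. Their poses are not given: they have to be found in the camera images.
- post1: Loose square kiln post of off-white fireclay, a plain bar 100 x 28 x 28 mm with a small dark hole mark on each end face, about 150 g, lying on the table. Origin at the centre of the bar (14 mm above what it lies on); its x axis runs along the 100 mm length. One of two alike.
- post2: Loose square kiln post of off-white fireclay, a plain bar 100 x 28 x 28 mm with a small dark hole mark on each end face, about 150 g, lying on the table. Origin at the centre of the bar (14 mm above what it lies on); its x axis runs along the 100 mm length. One of two alike.
- prop1: Loose round kiln prop of off-white fireclay, a solid cylinder 36 mm in diameter and 50 mm tall with a dark hole mark on top, about 100 g, standing upright. Origin at the centre of its foot, z up along the cylinder. One of two alike.
- prop2: Loose round kiln prop of off-white fireclay, a solid cylinder 36 mm in diameter and 50 mm tall with a dark hole mark on top, about 100 g, standing upright. Origin at the centre of its foot, z up along the cylinder. One of two alike.
- stilt: Loose three-armed off-white fireclay kiln stilt, about 40 g, flat, points up. Three straight arms 12 mm wide, 12 mm tall, reach 42 mm from the middle, 120 degrees apart (one along body x); a 10 mm cone stands on each arm at 36 mm from the middle. Origin at the centre of its underside, z up. An arm can be gripped across its width, about 20 mm from the middle.
- post_tray: Oblong shallow tray of dark wood, for the square posts. Outside 180 (x) x 130 (y) x 14 mm tall, walls 5 mm thick, floor 5 mm thick, so inside 170 x 120 mm. Fixed to the table. Origin at the centre of its underside, at table height. Two posts fit side by side along its x axis, for instance at y = +32 and -32 mm.
- prop_box: Square box of dark wood, with higher walls, for the round props. Outside 124 x 124 x 30 mm tall, walls and floor 5 mm thick, so inside 114 x 114 mm. Fixed to the table. Origin at the centre of its underside, at table height, x and y along its sides. Two props fit side by side, for instance at x = +27 and -27 mm.
- dish: Round shallow terracotta dish, for the stilt. Outer radius 66 mm at the foot and 72 mm at the rim, 14 mm tall, wall and floor 5 mm thick (flat floor of about 61 mm radius). Fixed to the table. Origin at the centre of its underside, at table height.
- mug: Bystander, beyond the work: loose white ceramic mug with a handle, 82 mm across, 78 mm tall, upright. Origin at the centre of its foot. Not to be moved.
- glaze_jar: Bystander, beyond the work: loose closed glaze jar of white plastic with a blue label, 68 mm across, 80 mm tall, upright. Origin at the centre of its foot. Not to be moved.
Mind the look-alikes: they are no part of the job. What is shaped like the prop2 but green is not meant. What is shaped like the prop1 but pink is not meant.

How it is judged (in metres and radians):
At the end, for the whole second after the job is handed in: Posts lying in the tray, props upright in the box, each on the floor (within 5 mm) and within 6 degrees of level or upright, inside the walls; stilt flat, points up, on the dish floor (within 5 mm), centred within 35 mm; all released and at rest (x of post1 in the frame of post_tray between -0.075 and 0.075 m and y of post1 in the frame of post_tray between -0.055 and 0.055 m and z of each of post1, post2 in the frame of post_tray below 0.024 m and angle between post1's own x axis and vertical between 1.47 and 1.67 rad and x of prop1 in the frame of prop_box between -0.055 and 0.055 m and y of prop1 in the frame of prop_box between -0.055 and 0.055 m and z of each of prop1, prop2 in the frame of prop_box below 0.01 m and angle between each of prop1, prop2, stilt's own z axis and vertical below 0.1 rad and x of post2 in the frame of post_tray between -0.075 and 0.075 m and y of post2 in the frame of post_tray between -0.055 and 0.055 m and angle between post2's own x axis and vertical between 1.47 and 1.67 rad and x of prop2 in the frame of prop_box between -0.055 and 0.055 m and y of prop2 in the frame of prop_box between -0.055 and 0.055 m and horizontal distance between stilt and dish below 0.035 m and z of stilt in the frame of dish below 0.01 m and linear speed of each of post1, post2, prop1, prop2, stilt below 0.02 m/s); the robot touches nothing.
It fails at once if a piece let go in the air, more than about 40 mm above the table ((height (world z) of post1 above 0.055 m and contact force between the fingers and post1 below 0.02 N) or (height (world z) of post2 above 0.055 m and contact force between the fingers and post2 below 0.02 N) or (height (world z) of prop1 above 0.04 m and contact force between the fingers and prop1 below 0.02 N) or (height (world z) of prop2 above 0.04 m and contact force between the fingers and prop2 below 0.02 N) or (height (world z) of stilt above 0.04 m and contact force between the fingers and stilt below 0.02 N)).
It fails at once if the mug or the glaze jar moved by more than 30 mm (distance of any of mug, glaze_jar from where it was at the start of the episode above 0.03 m).
It also fails if it takes over 125 s, if anything falls off the work surface, if the arm or the gripper's body presses on something with over 40 N, if the wrist force passes 120 N, or if a joint passes its speed limit or range.

## Working session

There is one attempt and no reset: what is moved stays moved. The work goes in short steps, Python scripts to look and compute and a tool call to move; the robot and the scene stay as the last step left them, time stands still between calls to the robot, and variables do not carry over. Pictures are saved under pics/ and viewed, and the job is handed in when it is done.

Besides the shell and the picture viewer there is one more tool, called after "Request:" by a JSON object that holds its "fn" and its "kwargs". step_arm: Moves the arm, as the interface text tells. Its arguments: {"type":"object","properties":{"commands":{"type":"array","items":{"type":"array"}},"gripper":{"type":"number"},"force":{"type":"number"}},"required":["commands"]}

```bash
ls; mkdir -p pics; python3 - <<'E'
from rig import ctrl,capture
import cv2
print(ctrl.sense())
for n in("top","side"):
    c=capture(n); cv2.imwrite(f"pics/{n}0.png",c["image"]); print({k:v for k,v in c.items() if k!="image"})
E
```

```text
pics
{'time_s': 0.0, 'joints': array([ 8.80584867e-01,  3.13463558e-01,  1.49846221e+00, -7.01470480e-06,
        1.33100227e+00, -2.23396354e-01]), 'dq': array([-1.52400879e-04,  1.06792704e-03, -7.04854394e-05,  2.81120985e-04,
       -1.62203610e-03, -6.85978770e-05]), 'tau': array([-3.48980184e-04, -4.12270439e+01, -2.59745514e+01, -2.04782705e-04,
        4.12602240e-03, -2.01746980e-05]), 'eef_pos': array([236.11901514, 468.62302333, 241.71867443]), 'ee_rot': array([ 0.6877267 ,  0.16312417,  0.68813887, -0.16397374]), 'force': array([ 0.80099226, -0.81710139, -0.31793155]), 'wrist_torque': array([-0.0173286 , -0.02713006, -0.00813364]), 'grip_width': 0.9977249752134824}
{'fov_y': 47.01689642994297, 'cx': 257.45010887074625, 'cy': 184.66518855893392, 'k1': -0.14138429833281665, 'origin': array([ 392.2198997 ,  -13.13260007, 1250.61300518]), 'orientation': array([-0.06068867,  0.70666686, -0.70381355,  0.03981615])}
{'fov_y': 50.58868161110779, 'cx': 254.52192958090194, 'cy': 200.75844508290308, 'k1': -0.12944768555516348, 'origin': array([ 238.79631833, -720.30314456,  587.43205111]), 'orientation': array([-0.45778018,  0.85908852, -0.20652004,  0.09876077])}
```

View pics/top0.png

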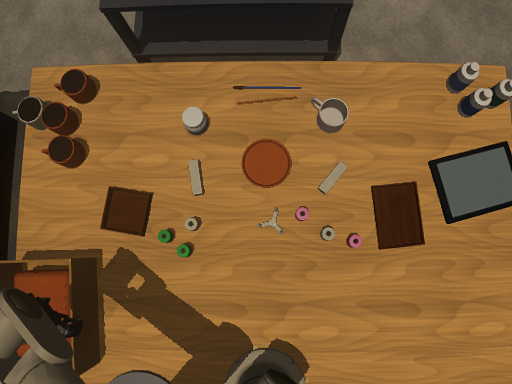

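View pics/side0.png

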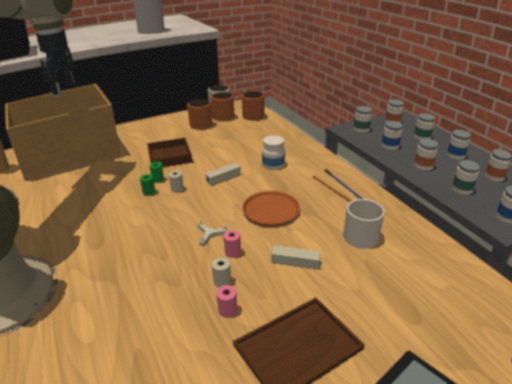

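```bash
cat > h.py <<'E'
import numpy as np, cv2
from scipy.spatial.transform import Rotation as R
from rig import ctrl,capture
def rot(q): return R.from_quat([q[1],q[2],q[3],q[0]])
def K(c):
    f=c["image"].shape[0]/2/np.tan(np.radians(c["fov_y"]/2)); return f
def ray(c,uv):
    f=K(c); uv=np.atleast_2d(np.asarray(uv,float)); d=(uv-[c["cx"],c["cy"]])/f
    rd=np.linalg.norm(d,axis=1,keepdims=True); r=rd.copy()
    for _ in range(30): r=rd/(1+c["k1"]*r*r)
    s=d/(1+c["k1"]*r*r)
    return rot(c["orientation"]).apply(np.c_[s,np.ones(len(s))])
def onz(c,uv,z):
    d=ray(c,uv); o=c["origin"]; return o+d*((z-o[2])/d[:,2:3])
def proj(c,p):
    q=rot(c["orientation"]).inv().apply(np.atleast_2d(p)-c["origin"]); s=q[:,:2]/q[:,2:]
    r2=(s**2).sum(1,keepdims=True); return s*(1+c["k1"]*r2)*K(c)+[c["cx"],c["cy"]]
def white(im,s=60,v=110):
    h=cv2.cvtColor(im,cv2.COLOR_BGR2HSV); return ((h[...,1]<s)&(h[...,2]>v)).astype(np.uint8)*255
E
python3 - <<'E'
from h import *
c=capture("top"); im=c["image"]
m=white(im)
n,l,st,ce=cv2.connectedComponentsWithStats(m)
for i in range(1,n):
    x,y,w,h,a=st[i]
    if a>30 and y>95 and y<260: 
        pts=np.argwhere(l==i)[:,::-1].astype(np.float32); print(ce[i].round(1),a,w,h,cv2.minAreaRect(pts),onz(c,ce[i],20)[0].round(1))
crop=im[140:270,90:440]; cv2.imwrite("pics/crop1.png",cv2.resize(crop,None,fx=2.28,fy=2.28,interpolation=cv2.INTER_CUBIC))
crop=im[185:265,150:370]; cv2.imwrite("pics/crop2.png",cv2.resize(crop,None,fx=3.6,fy=3.6,interpolation=cv2.INTER_CUBIC))
E
```

```text
[322.8 100.3] 36 22 7 ((324.5, 101.0), (6.0, 21.0), 90.0) [ 816.7 -164.9   20. ]
[331.5 115.3] 396 35 28 ((331.0692443847656, 113.0538558959961), (26.419397354125977, 33.117271423339844), 82.87498474121094) [ 771.5 -189.    20. ]
[192.3 116.6] 326 20 20 ((192.5, 116.5), (19.0, 19.0), 90.0) [768.5 214.9  20. ]
```

View pics/crop2.png

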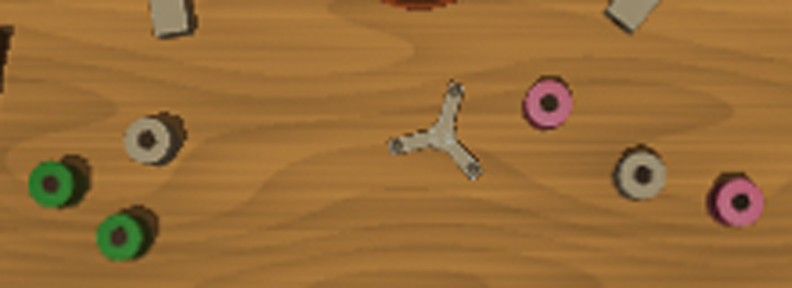

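View pics/crop1.png

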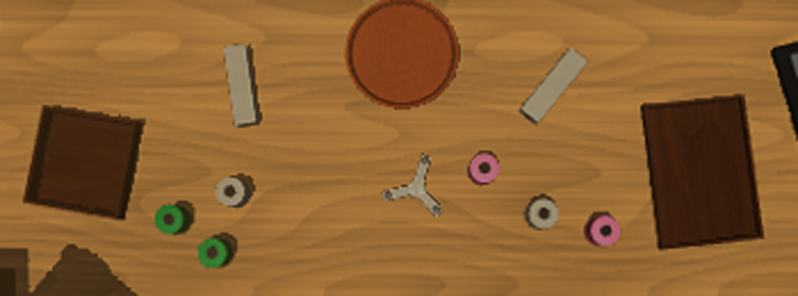

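The crops show the off-white props at top-view px (191,224) and (328,233). These are the ones meant, because they are fireclay coloured. The green ones at (165,236) and (184,251) and the pink ones at (302,213) and (354,241) are the look-alikes. The posts are at (196,177) and (333,178), and the stilt is at (272,222).

```bash
cat > meas.py <<'E'
from h import *
c=capture("top"); im=c["image"]
hsv=cv2.cvtColor(im,cv2.COLOR_BGR2HSV)
for p in [(196,177),(333,178),(188,226),(272,222),(245,222),(398,215),(128,210),(266,163)]: print(p,hsv[p[1],p[0]])
m=((hsv[...,1]<95)&(hsv[...,2]>105)).astype(np.uint8)*255
n,l,st,ce=cv2.connectedComponentsWithStats(m)
for i in range(1,n):
    x,y,w,h,a=st[i]
    if a>40 and 130<y<260 and 90<x<425:
        pts=np.argwhere(l==i)[:,::-1].astype(float)
        z=28 if a>250 else 50 if w<20 else 12
        P=onz(c,pts,z)[:,:2].astype(np.float32)
        print("px",ce[i].round(1),a,w,h,"z",z); r=cv2.minAreaRect(P)
        print("  rect",np.round(r[0],1),np.round(r[1],1),round(r[2],1),"mean",P.mean(0).round(1),"circ",[np.round(v,1) for v in cv2.minEnclosingCircle(P)])
        if z==12:
            # arms
            cc=np.array([0,0]); 
            rr=cv2.boxPoints(r)
            cen=P.mean(0); d=P-cen; ang=np.arctan2(d[:,1],d[:,0]); far=np.hypot(*d.T)>18
            th=np.angle(np.exp(3j*ang[far]).mean())/3
            print("  arm angle deg (mod120)",np.degrees(th))
            for k in range(3):
                a0=th+k*2*np.pi/3; s=far&(np.abs(np.angle(np.exp(1j*(ang-a0))))<.6); print("   arm",np.degrees(a0).round(1),np.hypot(*d[s].T).max().round(1),P[s].mean(0))
E
python3 meas.py
```

```text
(196, 177) [ 19  75 152]
(333, 178) [ 20  73 151]
(188, 226) [ 21  72 156]
(272, 222) [ 20  77 156]
(245, 222) [ 16 168 164]
(398, 215) [ 11 196  52]
(128, 210) [ 12 189  62]
(266, 163) [ 10 205 132]
px [194.8 176.6] 318 14 35 z 28
  rect [590.2 201.2] [98.8 26.3] 9.6 mean [590.2 201. ] circ [array([590.4, 199.6]), np.float64(50.2)]
px [332.6 177. ] 329 28 32 z 28
  rect [ 589.9 -187.1] [27.6 97.9] 50.8 mean [ 589.6 -187.2] circ [array([ 591.1, -185.6]), np.float64(49.9)]
px [272.8 222.5] 152 23 26 z 12
  rect [460.2 -13.9] [70.2 56.7] 12.3 mean [462.7 -19.7] circ [array([463.8, -23.3]), np.float64(38.4)]
  arm angle deg (mod120) -17.572569
   arm -17.6 40.6 [488.8595   -26.384352]
   arm 102.4 34.6 [457.9167      6.1302896]
   arm 222.4 39.4 [441.56775  -37.842503]
px [190.5 223.6] 98 12 13 z 50
  rect [456.4 205.8] [31.5 30.9] 46.1 mean [456.2 205.8] circ [array([455.7, 206. ]), np.float64(17.2)]
px [327.8 233.2] 106 13 13 z 50
  rect [ 431.6 -168.4] [30.5 32.8] 44.6 mean [ 431.7 -168.4] circ [array([ 431.6, -168.4]), np.float64(17.3)]
```

```bash
cat > meas2.py <<'E'
from h import *
c=capture("top"); im=c["image"]
for k,p in [("tipA",(276.4,210)),("tipB",(260.3,225.8)),("tipC",(281.7,232.8)),("ctr",(273.1,221.9))]: print(k,onz(c,p,17 if k!="ctr" else 12)[0].round(1))
t=onz(c,[(276.4,210),(260.3,225.8),(281.7,232.8)],17)[:,:2]
(cx,cy),r=cv2.minEnclosingCircle(t.astype(np.float32)); print("circ",cx,cy,r, np.degrees(np.arctan2(t[:,1]-cy,t[:,0]-cx)))
hsv=cv2.cvtColor(im,cv2.COLOR_BGR2HSV)
dark=((hsv[...,2]<100)&(hsv[...,0]<20)).astype(np.uint8)*255
red=((hsv[...,0]<13)&(hsv[...,1]>180)&(hsv[...,2]>90)).astype(np.uint8)*255
for name,m,z,box in [("tray",dark,14,(365,170,435,260)),("box",dark,30,(92,178,160,243)),("dish",red,14,(230,130,300,195))]:
    q=np.zeros_like(m); x0,y0,x1,y1=box; q[y0:y1,x0:x1]=m[y0:y1,x0:x1]
    n,l,st,ce=cv2.connectedComponentsWithStats(q); i=1+np.argmax(st[1:,4])
    P=onz(c,np.argwhere(l==i)[:,::-1].astype(float),z)[:,:2].astype(np.float32)
    r=cv2.minAreaRect(P); print(name,ce[i].round(1),np.round(r[0],1),np.round(r[1],1),round(r[2],1),"mean",P.mean(0).round(1))
f=3
ov=cv2.resize(im[165:250,90:170],None,fx=7,fy=7,interpolation=cv2.INTER_CUBIC); cv2.imwrite("pics/box.png",ov)
# side view check
s=capture("side"); im=s["image"].copy()
for p in [(590,201,28),(590,-187,28),(462,-20,12),(456,206,50),(431.6,-168.4,50)]:
    u=proj(s,p)[0]; cv2.circle(im,tuple(int(v) for v in u.round()),2,(0,0,255),-1)
cv2.imwrite("pics/side_ov.png",cv2.resize(im[130:330,120:380],None,fx=3,fy=3))
E
python3 meas2.py
```

```text
tipA [497.3 -29.6  17. ]
tipB [453.   15.3  17. ]
tipC [433.7 -44.4  17. ]
ctr [464.3 -20.4  12. ]
circ 461.67578125 -20.483009338378906 36.79589080810547 [ -14.33425198  103.71175771 -139.45244047]
tray [397.2 214.9] [ 484.9 -371.3] [181.5 133.6] 5.8 mean [ 484.  -371.2]
box [126.7 210.4] [493.7 394.4] [135.1 126.8] 81.1 mean [492.7 394.1]
dish [266.1 162.4] [6.324e+02 2.000e-01] [137.2 139.4] 90.0 mean [ 6.336e+02 -4.000e-01]
```

View pics/side_ov.png

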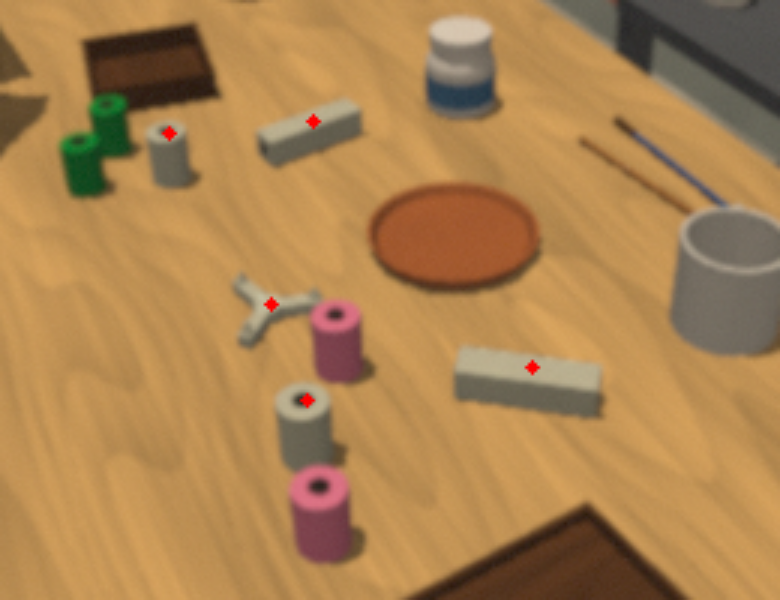

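View pics/box.png

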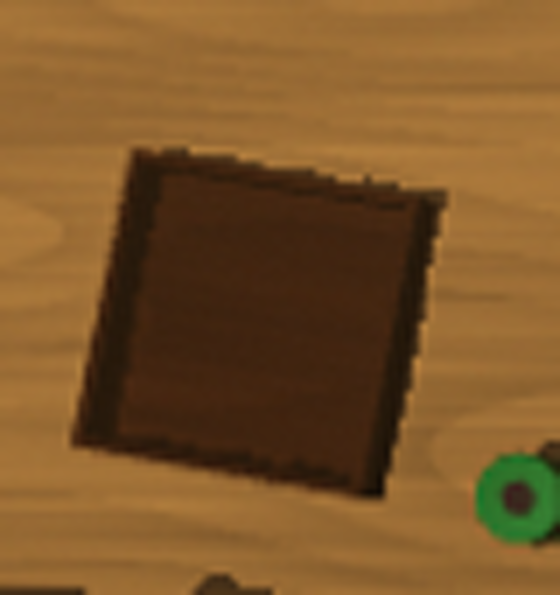

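```bash
python3 - <<'E'
from h import *
c=capture("top"); s=capture("side")
e=ctrl.sense(); print(e["eef_pos"].round(1)); r=rot(e["ee_rot"]).as_matrix(); print(r.round(2)); print("jaw",np.degrees(np.arctan2(r[1,1],r[0,1])), ctrl.nose_length)
print(proj(c,e["eef_pos"]),proj(s,e["eef_pos"]),proj(c,[0,0,0]),proj(s,[0,0,0]))
for n,p in [("g1",(165,236)),("g2",(184,251)),("p1",(302,213)),("p2",(354,241))]: print(n,onz(c,p,50)[0].round(0))
print("box corners", onz(c,[(109.1,186.4),(151.4,192),(100.7,228.3),(144,235.5)],30).round(0))
print("crate",onz(c,[(100,250),(75,262),(103,340)],0).round(0),onz(c,[(100,250),(103,250)],150).round(0))
E
```

```text
[236.3 468.8 242.2]
[[-0.    0.45  0.89]
 [-0.    0.89 -0.45]
 [-1.   -0.   -0.  ]]
jaw 63.254849128837535 11.0
[[ 63.90793491 311.25117364]] [[65.01089429 91.39140288]] [[265.01172721 388.98603316]] [[  0.41020518 294.11813389]]
g1 [421. 276.  50.]
g2 [381. 222.  50.]
p1 [486. -99.  50.]
p2 [ 411. -239.   50.]
box corners [[561. 449.  30.]
 [545. 324.  30.]
 [441. 468.  30.]
 [423. 341.  30.]]
crate [[379. 480.   0.]
 [343. 555.   0.]
 [122. 463.   0.]] [[381. 420. 150.]
 [381. 412. 150.]]
```

Request:
{"fn": "step_arm", "kwargs": {"commands": [[[0,0,0.75],0.045],[[0,0,0.75],0.045],[[0.5,-0.6,0],0.0086],[[0.7,-0.85,0],0],[[0.75,-0.9,0],0]], "gripper": -0.3, "force": 40}}

```text
time_s: 0.9
eef_pos: [314.6, 373.9, 302.4]
ee_rot: [0.705, 0.055, 0.705, -0.055]
force: [1.1, -0.0, 1.3]
grip_width: 0.648
```

Request:
{"fn": "step_arm", "kwargs": {"commands": [[[0.7,-0.85,0],0],[[0.7,-0.85,-0.4],0],[[0.7,-0.83,-0.5],0],[[0.7,-0.83,-0.5],0],[[0.735,-0.84,-0.5],0]]}}

```text
time_s: 1.4
eef_pos: [456.5, 205.3, 225.7]
ee_rot: [0.705, 0.056, 0.705, -0.055]
force: [1.1, 0.8, 0.0]
grip_width: 0.646
```

Request:
{"fn": "step_arm", "kwargs": {"commands": [[[0,0,-0.9],0],[[0,0,-0.9],0],[[0,0,-0.9],0],[[0,0,0],0],[[0,0,0],0]]}}

```text
time_s: 1.9
eef_pos: [456.1, 207.0, 119.2]
ee_rot: [0.705, 0.055, 0.705, -0.055]
force: [0.4, 0.1, 1.7]
grip_width: 0.648
```

Request:
{"fn": "step_arm", "kwargs": {"commands": [[[0,-0.02,-0.8],0],[[0,0,-0.8],0],[[0,0,-0.5],0],[[0,0,-0.23],0],[[0,0,0],0]]}}

```text
time_s: 2.4
eef_pos: [456.3, 206.2, 25.9]
ee_rot: [0.705, 0.056, 0.705, -0.055]
force: [0.8, 1.1, 0.5]
grip_width: 0.647
```

Request:
{"fn": "step_arm", "kwargs": {"commands": [[[0,0,0],0],[[0,0,0],0],[[0,0,0],0],[[0,0,0],0],[[0,0,0],0]], "gripper": 1}}

```text
time_s: 2.9
eef_pos: [456.8, 206.3, 26.9]
ee_rot: [0.706, 0.056, 0.704, -0.055]
force: [-0.1, -0.2, 7.4]
grip_width: 0.407
```

Request:
{"fn": "step_arm", "kwargs": {"commands": [[[0,0,0.5],0],[[0,0,0.8],0],[[0.2,0.4,0.8],0],[[0.3,0.8,0],0],[[0.3,0.9,0],0]]}}

```text
time_s: 3.4
eef_pos: [488.8, 290.9, 111.5]
ee_rot: [0.706, 0.056, 0.704, -0.055]
force: [0.0, 0.5, -2.1]
grip_width: 0.412
```

Request:
{"fn": "step_arm", "kwargs": {"commands": [[[0.3,0.9,0],0],[[0.3,0.9,0],0],[[0.18,0.76,0],0],[[0,0,0],0],[[0,0,0],0]]}}

```text
time_s: 3.9
eef_pos: [518.7, 392.7, 109.4]
ee_rot: [0.705, 0.055, 0.705, -0.055]
force: [-0.7, -0.3, -1.6]
grip_width: 0.408
```

Request:
{"fn": "step_arm", "kwargs": {"commands": [[[0,0,-0.6],0],[[0,0,-0.6],0],[[0,0,-0.4],0],[[0,0,-0.2],0],[[0,0,0],0]]}}

```text
time_s: 4.4
eef_pos: [518.7, 391.9, 36.6]
ee_rot: [0.705, 0.055, 0.705, -0.056]
force: [0.2, 0.2, -1.9]
grip_width: 0.41
```

Request:
{"fn": "step_arm", "kwargs": {"commands": [[[0,0,-0.08],0],[[0,0,-0.05],0],[[0,0,0],0]]}}

```text
time_s: 4.7
eef_pos: [519.0, 392.5, 32.2]
ee_rot: [0.705, 0.056, 0.705, -0.055]
force: [-0.3, -0.1, -1.5]
grip_width: 0.406
```

Weight is still on the tool (-1.5 N), so I'll lower a little more.

Request:
{"fn": "step_arm", "kwargs": {"commands": [[[0,0,-0.03],0],[[0,0,-0.03],0],[[0,0,0],0]]}}

```text
time_s: 5.0
eef_pos: [519.1, 392.6, 31.9]
ee_rot: [0.705, 0.055, 0.705, -0.055]
force: [-6.7, -3.8, 14.2]
grip_width: 0.406
```

Request:
{"fn": "step_arm", "kwargs": {"commands": [[[0,0,0],0],[[0,0,0],0],[[0,0,0],0],[[0,0,0.3],0],[[0,0,0.6],0]], "gripper": -0.25}}

```text
time_s: 5.5
eef_pos: [518.1, 392.0, 64.8]
ee_rot: [0.704, 0.055, 0.706, -0.056]
force: [0.5, -0.4, 0.3]
grip_width: 0.623
```

Request:
{"fn": "step_arm", "kwargs": {"commands": [[[0,0,0.8],0],[[0,0,0.8],0],[[0,-0.4,0.8],0],[[-0.1,-0.9,0.2],0],[[-0.1,-0.9,0],0]]}}

```text
time_s: 6.0
eef_pos: [511.2, 303.9, 172.1]
ee_rot: [0.706, 0.056, 0.704, -0.054]
force: [1.5, -0.4, -0.5]
grip_width: 0.624
```

```bash
python3 - <<'E'
from h import *
print(ctrl.sense()["eef_pos"])
c=capture("top");s=capture("side")
a=cv2.resize(c["image"][170:260,85:215],None,fx=4,fy=4,interpolation=cv2.INTER_CUBIC); b=cv2.resize(s["image"][110:220,110:250],None,fx=4,fy=4,interpolation=cv2.INTER_CUBIC)
cv2.imwrite("pics/p1a.png",a);cv2.imwrite("pics/p1b.png",b)
E
```

```text
[511.22721567 303.93318018 172.12828133]
```

View pics/p1a.png

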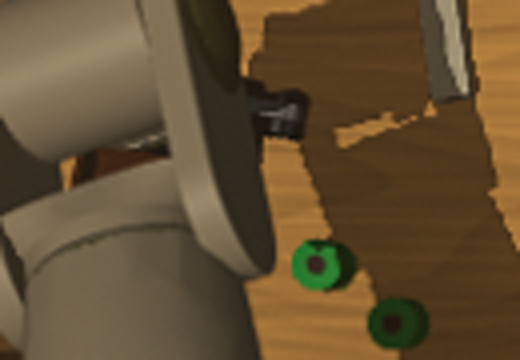

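View pics/p1b.png

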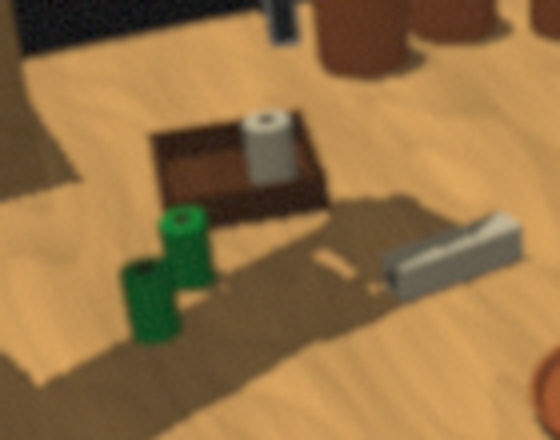

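The side view shows prop1 upright at the far side of the box. Next is prop2.

Request:
{"fn": "step_arm", "kwargs": {"commands": [[[-0.16,-0.98,0],0],[[-0.16,-0.98,0],0],[[-0.16,-0.98,0],0],[[-0.16,-0.98,0],0],[[-0.16,-0.98,0],0]]}}

```text
time_s: 6.6
eef_pos: [478.8, 107.4, 170.2]
ee_rot: [0.705, 0.055, 0.705, -0.055]
force: [0.3, -0.4, 0.5]
grip_width: 0.628
```

Request:
{"fn": "step_arm", "kwargs": {"commands": [[[-0.16,-0.98,0],0],[[-0.16,-0.98,0],0],[[-0.16,-0.98,0],0],[[-0.16,-0.98,0],0],[[-0.16,-0.98,0],0]]}}

```text
time_s: 7.1
eef_pos: [446.9, -88.9, 170.3]
ee_rot: [0.705, 0.055, 0.704, -0.055]
force: [0.9, 0.6, -0.5]
grip_width: 0.624
```

Request:
{"fn": "step_arm", "kwargs": {"commands": [[[-0.16,-0.98,0],0],[[-0.16,-0.98,0],0],[[0,0,0],0],[[0,0,0],0]]}}

```text
time_s: 7.5
eef_pos: [434.3, -166.2, 169.9]
ee_rot: [0.705, 0.056, 0.705, -0.056]
force: [0.7, 0.3, 0.2]
grip_width: 0.625
```

Request:
{"fn": "step_arm", "kwargs": {"commands": [[[-0.06,-0.05,-0.8],0],[[0,0,-0.9],0],[[0,0,-0.9],0],[[0,0,0],0],[[0,0,0],0]]}}

```text
time_s: 8.0
eef_pos: [432.3, -167.3, 66.4]
ee_rot: [0.705, 0.055, 0.705, -0.055]
force: [0.6, -0.4, 1.1]
grip_width: 0.623
```

Request:
{"fn": "step_arm", "kwargs": {"commands": [[[0,0,-0.5],0],[[0,0,-0.3],0],[[0,0,-0.2],0],[[0,0,0],0],[[0,0,0],0]]}}

```text
time_s: 8.5
eef_pos: [432.1, -168.2, 26.1]
ee_rot: [0.705, 0.055, 0.705, -0.056]
force: [0.1, -0.9, 0.3]
grip_width: 0.626
```

Request:
{"fn": "step_arm", "kwargs": {"commands": [[[0,0,0],0],[[0,0,0],0],[[0,0,0],0],[[0,0,0],0],[[0,0,0],0]], "gripper": 1}}

```text
time_s: 9.0
eef_pos: [432.1, -168.2, 26.3]
ee_rot: [0.705, 0.055, 0.705, -0.056]
force: [-1.0, 1.1, 5.6]
grip_width: 0.413
```

Request:
{"fn": "step_arm", "kwargs": {"commands": [[[0,0,0.5],0],[[0,0,0.9],0],[[0,0,0.9],0],[[0.1,0.9,0],0],[[0.1,0.96,0],0]]}}

```text
time_s: 9.5
eef_pos: [440.1, -93.5, 118.8]
ee_rot: [0.706, 0.056, 0.704, -0.057]
force: [-0.1, 1.1, -1.0]
grip_width: 0.41
```

Request:
{"fn": "step_arm", "kwargs": {"commands": [[[0.06,0.96,0],0],[[0.06,0.96,0],0],[[0.06,0.96,0],0],[[0.06,0.96,0],0],[[0.06,0.96,0],0]]}}

```text
time_s: 10.0
eef_pos: [451.6, 100.0, 117.9]
ee_rot: [0.705, 0.056, 0.705, -0.055]
force: [0.2, -0.2, -0.5]
grip_width: 0.403
```

Request:
{"fn": "step_arm", "kwargs": {"commands": [[[0.06,0.96,0],0],[[0.06,0.96,0],0],[[0.06,0.96,0],0],[[0.06,0.96,0],0],[[0.06,0.96,0],0]]}}

```text
time_s: 10.5
eef_pos: [463.5, 292.1, 117.9]
ee_rot: [0.705, 0.055, 0.705, -0.055]
force: [0.9, -0.9, -1.7]
grip_width: 0.406
```

Request:
{"fn": "step_arm", "kwargs": {"commands": [[[0.05,0.96,0],0],[[0,0.96,0],0],[[0,0.6,0],0],[[0,0,0],0],[[0,0,0],0]]}}

```text
time_s: 11.0
eef_pos: [465.4, 391.1, 117.4]
ee_rot: [0.705, 0.055, 0.705, -0.055]
force: [0.4, -1.2, -0.8]
grip_width: 0.413
```

Request:
{"fn": "step_arm", "kwargs": {"commands": [[[0,0.22,-0.4],0],[[0,0,-0.6],0],[[0,0,-0.6],0],[[0,0,-0.4],0],[[0,0,0],0]]}}

```text
time_s: 11.5
eef_pos: [464.9, 398.3, 35.6]
ee_rot: [0.704, 0.055, 0.706, -0.057]
force: [-0.1, -0.3, -1.0]
grip_width: 0.41
```

Request:
{"fn": "step_arm", "kwargs": {"commands": [[[0,0,-0.08],0],[[0,0,-0.05],0],[[0,0,-0.02],0],[[0,0,0],0]]}}

```text
time_s: 11.9
eef_pos: [465.9, 400.1, 32.0]
ee_rot: [0.705, 0.056, 0.705, -0.055]
force: [-0.3, -0.6, -0.7]
grip_width: 0.413
```

Request:
{"fn": "step_arm", "kwargs": {"commands": [[[0,0,-0.025],0],[[0,0,0],0]]}}

```text
time_s: 12.1
eef_pos: [465.9, 400.2, 31.3]
ee_rot: [0.705, 0.056, 0.705, -0.055]
force: [-1.0, -1.4, 4.6]
grip_width: 0.413
```

Request:
{"fn": "step_arm", "kwargs": {"commands": [[[0,0,0],0],[[0,0,0],0],[[0,0,0],0],[[0,0,0.3],0],[[0,0,0.6],0]], "gripper": -0.25}}

```text
time_s: 12.6
eef_pos: [465.0, 399.6, 66.0]
ee_rot: [0.704, 0.055, 0.706, -0.056]
force: [-0.8, -1.0, 1.1]
grip_width: 0.625
```

Request:
{"fn": "step_arm", "kwargs": {"commands": [[[0,0,0.8],0],[[0,0,0.8],0],[[0.3,-0.6,0.5],0.045],[[0.6,-0.9,0],0.045],[[0.6,-0.9,0],0.013]]}}

```text
time_s: 13.1
eef_pos: [526.3, 303.3, 152.3]
ee_rot: [0.705, -0.061, 0.704, 0.061]
force: [0.4, -0.2, -0.1]
grip_width: 0.624
```

Request:
{"fn": "step_arm", "kwargs": {"commands": [[[0.6,-0.9,0],0],[[0.5,-0.9,0],0],[[0.3,-0.6,0],0],[[0.2,-0.18,0],0],[[0,0,0],0]]}}

```text
time_s: 13.6
eef_pos: [590.4, 200.2, 151.0]
ee_rot: [0.705, -0.058, 0.704, 0.058]
force: [-0.4, 0.0, -0.7]
grip_width: 0.626
```

```bash
python3 - <<'E'
from h import *
e=ctrl.sense(); print(e["eef_pos"].round(1)); r=rot(e["ee_rot"]).as_matrix();print("jaw",np.degrees(np.arctan2(r[1,1],r[0,1])))
c=capture("top");s=capture("side")
cv2.imwrite("pics/t2.png",c["image"])
b=cv2.resize(s["image"][110:220,110:250],None,fx=4,fy=4,interpolation=cv2.INTER_CUBIC)
cv2.imwrite("pics/s2.png",b)
E
```

```text
[590.4 200.2 151. ]
jaw 99.45233879675914
```

View pics/t2.png

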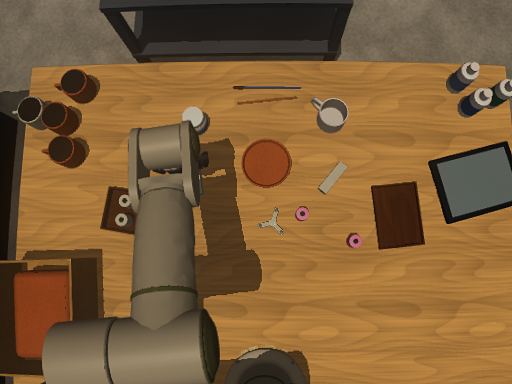

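View pics/s2.png

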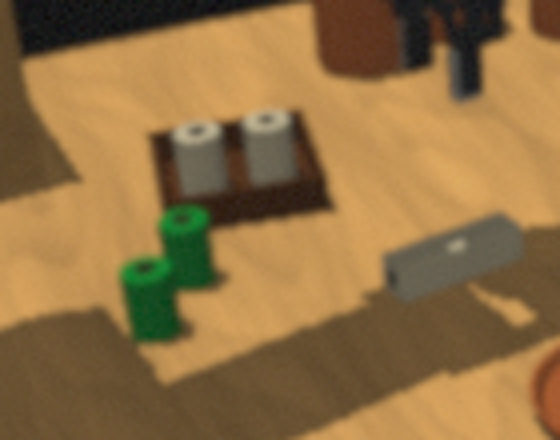

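Both props stand upright in the box, at top px (123,200) and (122,218). Next I'll grasp post1.

Request:
{"fn": "step_arm", "kwargs": {"commands": [[[0,0.02,-0.9],0],[[0,0,-0.9],0],[[0,0,-0.7],0],[[0,0,0],0],[[0,0,0],0]]}}

```text
time_s: 14.2
eef_pos: [589.7, 202.7, 51.5]
ee_rot: [0.705, -0.059, 0.704, 0.059]
force: [0.5, -0.3, 0.9]
grip_width: 0.621
```

Request:
{"fn": "step_arm", "kwargs": {"commands": [[[0,0,-0.5],0],[[0,0,-0.3],0],[[0,0,-0.09],0],[[0,0,0],0]]}}

```text
time_s: 14.6
eef_pos: [589.8, 201.8, 15.4]
ee_rot: [0.705, -0.059, 0.705, 0.059]
force: [0.2, 0.3, -0.6]
grip_width: 0.623
```

Request:
{"fn": "step_arm", "kwargs": {"commands": [[[0,0,0],0],[[0,0,0],0],[[0,0,0],0],[[0,0,0],0],[[0,0,0],0]], "gripper": 1}}

```text
time_s: 15.1
eef_pos: [590.3, 201.7, 16.0]
ee_rot: [0.705, -0.059, 0.704, 0.059]
force: [-0.4, 0.5, 5.9]
grip_width: 0.315
```

Request:
{"fn": "step_arm", "kwargs": {"commands": [[[0,0,0.4],0],[[0,0,0.8],0],[[0,0,0.9],0],[[0,-0.5,0.5],-0.02],[[-0.16,-0.8,0],0]]}}

```text
time_s: 15.6
eef_pos: [584.8, 150.3, 123.1]
ee_rot: [0.709, -0.037, 0.704, 0.037]
force: [0.2, -1.5, -1.4]
grip_width: 0.317
```

Request:
{"fn": "step_arm", "kwargs": {"commands": [[[-0.17,-0.95,0],0],[[-0.17,-0.95,0],0],[[-0.17,-0.95,0],0],[[-0.17,-0.95,0],0],[[-0.17,-0.95,0],0]]}}

```text
time_s: 16.1
eef_pos: [548.8, -41.8, 119.8]
ee_rot: [0.706, -0.037, 0.706, 0.037]
force: [-0.3, 0.9, -0.5]
grip_width: 0.319
```

Request:
{"fn": "step_arm", "kwargs": {"commands": [[[-0.17,-0.95,0],0],[[-0.17,-0.95,0],0],[[-0.17,-0.95,0],0],[[-0.17,-0.95,0],0],[[-0.17,-0.95,0],0]]}}

```text
time_s: 16.6
eef_pos: [514.7, -231.9, 119.8]
ee_rot: [0.706, -0.037, 0.706, 0.037]
force: [0.2, -0.8, -1.5]
grip_width: 0.324
```

Request:
{"fn": "step_arm", "kwargs": {"commands": [[[-0.17,-0.95,0],0],[[-0.17,-0.95,0],0],[[-0.17,-0.95,0],0],[[-0.17,-0.95,0],0],[[0,0,0],0]]}}

```text
time_s: 17.1
eef_pos: [486.6, -386.5, 119.5]
ee_rot: [0.706, -0.036, 0.706, 0.035]
force: [-0.4, 0.3, -1.7]
grip_width: 0.316
```

Request:
{"fn": "step_arm", "kwargs": {"commands": [[[0,-0.33,-0.6],0],[[0,0,-0.7],0],[[0,0,-0.6],0],[[0,0,-0.35],0],[[0,0,0],0]]}}

```text
time_s: 17.6
eef_pos: [487.6, -394.5, 27.7]
ee_rot: [0.705, -0.036, 0.707, 0.038]
force: [0.7, 0.8, -1.1]
grip_width: 0.32
```

Request:
{"fn": "step_arm", "kwargs": {"commands": [[[0,0,-0.08],0],[[0,0,-0.04],0],[[0,0,0],0]]}}

```text
time_s: 17.9
eef_pos: [488.4, -395.8, 24.9]
ee_rot: [0.706, -0.037, 0.706, 0.036]
force: [-0.4, 0.3, -1.0]
grip_width: 0.314
```

Request:
{"fn": "step_arm", "kwargs": {"commands": [[[0,-0.1,0],0],[[0,0,-0.04],0],[[0,0,-0.04],0],[[0,0,0],0]]}}

```text
time_s: 18.3
eef_pos: [488.1, -399.7, 21.0]
ee_rot: [0.706, -0.037, 0.706, 0.036]
force: [-0.2, -0.1, -0.5]
grip_width: 0.316
```

Request:
{"fn": "step_arm", "kwargs": {"commands": [[[0,0,-0.03],0],[[0,0,0],0]]}}

```text
time_s: 18.5
eef_pos: [488.2, -399.8, 20.9]
ee_rot: [0.706, -0.037, 0.706, 0.036]
force: [-4.0, 1.5, 10.6]
grip_width: 0.317
```

Request:
{"fn": "step_arm", "kwargs": {"commands": [[[0,0,0],0],[[0,0,0],0],[[0,0,0],0],[[0,0,0.3],0],[[0,0,0.8],0]], "gripper": 0.15}}

```text
time_s: 19.0
eef_pos: [487.1, -398.4, 62.2]
ee_rot: [0.705, -0.035, 0.707, 0.038]
force: [0.2, -0.3, 0.4]
grip_width: 0.425
```

Request:
{"fn": "step_arm", "kwargs": {"commands": [[[0,0,0.9],0],[[0,0,0.9],0],[[0.4,0.8,0],-0.045],[[0.4,0.8,0],-0.045],[[0.4,0.8,0],-0.045]], "gripper": -0.25}}

```text
time_s: 19.5
eef_pos: [536.5, -302.6, 136.9]
ee_rot: [0.698, 0.115, 0.697, -0.115]
force: [0.1, 0.4, -0.3]
grip_width: 0.623
```

Request:
{"fn": "step_arm", "kwargs": {"commands": [[[0.4,0.8,0],-0.045],[[0.4,0.8,0],-0.045],[[0.4,0.8,0],-0.025],[[0.2,0.52,0],0],[[0,0,0],0]]}}

```text
time_s: 20.0
eef_pos: [593.0, -184.1, 136.5]
ee_rot: [0.667, 0.235, 0.667, -0.235]
force: [-0.5, -0.2, -0.4]
grip_width: 0.623
```

```bash
python3 - <<'E'
from h import *
e=ctrl.sense(); print(e["eef_pos"].round(1)); r=rot(e["ee_rot"]).as_matrix();print("jaw",np.degrees(np.arctan2(r[1,1],r[0,1])))
s=capture("side")
cv2.imwrite("pics/s3.png",s["image"])
E
```

```text
[ 593.  -184.1  136.5]
jaw 51.145974520843446
```

View pics/s3.png

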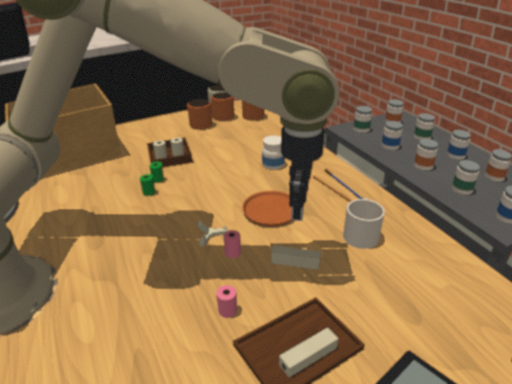

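Post1 lies flat in the tray at side px (308,352). Next is post2.

Request:
{"fn": "step_arm", "kwargs": {"commands": [[[-0.08,-0.07,-0.8],0],[[0,0,-0.9],0],[[0,0,-0.4],0],[[0,0,0],0],[[0,0,0],0]]}}

```text
time_s: 20.55
eef_pos: [589.0, -190.7, 52.8]
ee_rot: [0.667, 0.237, 0.666, -0.237]
force: [0.5, 0.4, 0.5]
grip_width: 0.625
```

Request:
{"fn": "step_arm", "kwargs": {"commands": [[[0,0,-0.5],0],[[0,0,-0.3],0],[[0,0,-0.11],0],[[0,0,0],0]]}}

```text
time_s: 20.95
eef_pos: [588.9, -189.7, 15.5]
ee_rot: [0.666, 0.236, 0.666, -0.236]
force: [-1.1, -0.8, 0.1]
grip_width: 0.624
```

Request:
{"fn": "step_arm", "kwargs": {"commands": [[[0,0,0],0],[[0,0,0],0],[[0,0,0],0],[[0,0,0],0],[[0,0,0],0]], "gripper": 1}}

```text
time_s: 21.45
eef_pos: [589.4, -189.9, 16.3]
ee_rot: [0.667, 0.236, 0.666, -0.236]
force: [-0.9, -0.6, 5.6]
grip_width: 0.318
```

Request:
{"fn": "step_arm", "kwargs": {"commands": [[[0,0,0.4],0],[[0,0,0.8],0],[[0,0,0.9],0.04],[[-0.4,-0.6,0.5],0.045],[[-0.5,-0.7,0],0.045]]}}

```text
time_s: 21.95
eef_pos: [554.0, -242.1, 123.6]
ee_rot: [0.703, 0.092, 0.699, -0.094]
force: [-0.4, -1.2, -2.1]
grip_width: 0.317
```

Request:
{"fn": "step_arm", "kwargs": {"commands": [[[-0.5,-0.7,0],0.045],[[-0.5,-0.7,0],0.045],[[-0.5,-0.7,0],0.028],[[-0.27,-0.5,0],0],[[0,0,0],0]]}}

```text
time_s: 22.45
eef_pos: [480.7, -347.8, 120.1]
ee_rot: [0.706, -0.034, 0.706, 0.033]
force: [0.9, -0.6, -2.3]
grip_width: 0.317
```

Request:
{"fn": "step_arm", "kwargs": {"commands": [[[0,0,0],0],[[0,0,0],0]]}}

```text
time_s: 22.65
eef_pos: [482.6, -344.7, 119.6]
ee_rot: [0.706, -0.035, 0.706, 0.035]
force: [-0.6, -0.1, -0.9]
grip_width: 0.316
```

Request:
{"fn": "step_arm", "kwargs": {"commands": [[[0,-0.02,-0.6],0],[[0,0,-0.7],0],[[0,0,-0.6],0],[[0,0,-0.4],0],[[0,0,0],0]]}}

```text
time_s: 23.15
eef_pos: [481.8, -344.5, 25.3]
ee_rot: [0.705, -0.034, 0.707, 0.036]
force: [-0.2, -0.5, -0.3]
grip_width: 0.317
```

Request:
{"fn": "step_arm", "kwargs": {"commands": [[[0,0,-0.06],0],[[0,0,-0.03],0],[[0,0,0],0]]}}

```text
time_s: 23.45
eef_pos: [482.5, -346.5, 24.5]
ee_rot: [0.707, -0.035, 0.706, 0.034]
force: [0.2, -0.4, -2.3]
grip_width: 0.319
```

Request:
{"fn": "step_arm", "kwargs": {"commands": [[[0,0,-0.05],0],[[0,0,-0.025],0],[[0,0,0],0]]}}

```text
time_s: 23.75
eef_pos: [482.2, -346.5, 21.3]
ee_rot: [0.706, -0.035, 0.706, 0.034]
force: [-1.8, 0.5, 4.2]
grip_width: 0.318
```

Request:
{"fn": "step_arm", "kwargs": {"commands": [[[0,0,-0.02],0],[[0,0,0],0]]}}

```text
time_s: 23.95
eef_pos: [482.2, -346.5, 21.3]
ee_rot: [0.706, -0.035, 0.706, 0.034]
force: [-4.5, 2.9, 12.2]
grip_width: 0.317
```

Request:
{"fn": "step_arm", "kwargs": {"commands": [[[0,0,0],0],[[0,0,0],0],[[0,0,0],0],[[0,0,0.3],0],[[0,0,0.8],0]], "gripper": 0.15}}

```text
time_s: 24.45
eef_pos: [481.1, -345.4, 62.7]
ee_rot: [0.705, -0.033, 0.707, 0.036]
force: [0.0, -0.1, 0.2]
grip_width: 0.427
```

Request:
{"fn": "step_arm", "kwargs": {"commands": [[[0,0,0.9],0],[[0,0,0.9],0],[[-0.05,0.8,0],-0.044],[[-0.06,0.87,0],-0.046],[[-0.06,0.87,0],-0.046]], "gripper": 0.2}}

```text
time_s: 24.95
eef_pos: [475.1, -243.7, 136.9]
ee_rot: [0.698, 0.118, 0.697, -0.119]
force: [0.0, 0.2, -0.4]
grip_width: 0.402
```

Request:
{"fn": "step_arm", "kwargs": {"commands": [[[-0.06,0.87,0],-0.046],[[-0.06,0.87,0],-0.046],[[-0.06,0.87,0],-0.046],[[-0.06,0.87,0],-0.046],[[-0.06,0.87,0],-0.046]]}}

```text
time_s: 25.45
eef_pos: [463.1, -69.5, 136.8]
ee_rot: [0.611, 0.357, 0.61, -0.357]
force: [-0.0, 0.9, 0.3]
grip_width: 0.4
```

Request:
{"fn": "step_arm", "kwargs": {"commands": [[[-0.06,0.87,0],-0.046],[[-0.06,0.87,0],-0.046],[[0,0,0],0],[[0,0,0],0]]}}

```text
time_s: 25.85
eef_pos: [458.7, -0.9, 136.6]
ee_rot: [0.555, 0.439, 0.554, -0.439]
force: [0.5, -0.6, -0.4]
grip_width: 0.398
```

```bash
python3 - <<'E'
from h import *
e=ctrl.sense(); print(e["eef_pos"].round(1)); r=rot(e["ee_rot"]).as_matrix();print("jaw",np.degrees(np.arctan2(r[1,1],r[0,1])))
s=capture("side")
cv2.imwrite("pics/s4.png",s["image"])
E
```

```text
[458.7  -0.9 136.6]
jaw 13.317406301905717
```

View pics/s4.png

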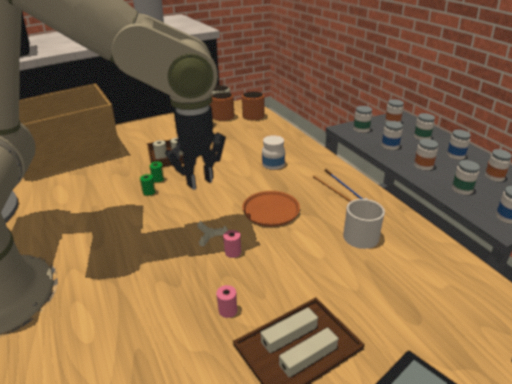

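Both posts lie side by side in the tray, at side px (290,328) and (308,352). Next I'll grasp the stilt by its arm that points to +y.

Request:
{"fn": "step_arm", "kwargs": {"commands": [[[-0.03,0.05,-0.8],0],[[0,0,-0.9],0],[[0,0,-0.6],0],[[0,0,0],0],[[0,0,0],0]]}}

```text
time_s: 26.4
eef_pos: [457.8, 0.0, 44.6]
ee_rot: [0.554, 0.44, 0.554, -0.44]
force: [-0.9, 0.7, 0.4]
grip_width: 0.402
```

Request:
{"fn": "step_arm", "kwargs": {"commands": [[[0,0,-0.4],0],[[0,0,-0.25],0],[[0,0,-0.1],0],[[0,0,0],0],[[0,0,0],0]]}}

```text
time_s: 26.9
eef_pos: [457.6, 0.7, 14.5]
ee_rot: [0.554, 0.44, 0.554, -0.439]
force: [-0.2, 0.2, 0.2]
grip_width: 0.402
```

Request:
{"fn": "step_arm", "kwargs": {"commands": [[[0,0,-0.02],0],[[0,0,0],0],[[0,0,0],0],[[0,0,0],0],[[0,0,0],0]], "gripper": 1, "force": 30}}

```text
time_s: 27.4
eef_pos: [457.5, 0.8, 13.5]
ee_rot: [0.554, 0.44, 0.554, -0.439]
force: [-1.3, -0.3, 6.3]
grip_width: 0.127
```

Request:
{"fn": "step_arm", "kwargs": {"commands": [[[0,0,0.3],0],[[0,0,0.6],0],[[0.3,0,0.6],0],[[0.6,0.1,0.3],0],[[0.8,0.1,0],0]]}}

```text
time_s: 27.9
eef_pos: [526.5, 8.8, 87.9]
ee_rot: [0.555, 0.44, 0.553, -0.439]
force: [-0.7, -0.4, 0.2]
grip_width: 0.131
```

Request:
{"fn": "step_arm", "kwargs": {"commands": [[[0.8,0.1,0],0],[[0.8,0.1,0],0],[[0.6,0.1,0],0],[[0.36,0,0],0],[[0,0,0],0]]}}

```text
time_s: 28.4
eef_pos: [628.6, 20.9, 85.4]
ee_rot: [0.554, 0.44, 0.554, -0.439]
force: [0.2, -0.4, -0.2]
grip_width: 0.126
```

```bash
python3 - <<'E'
from h import *
s=capture("side")
cv2.imwrite("pics/s5.png",cv2.resize(s["image"][120:260,170:350],None,fx=4,fy=4,interpolation=cv2.INTER_CUBIC))
E
```

```text
(no output)
```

View pics/s5.png

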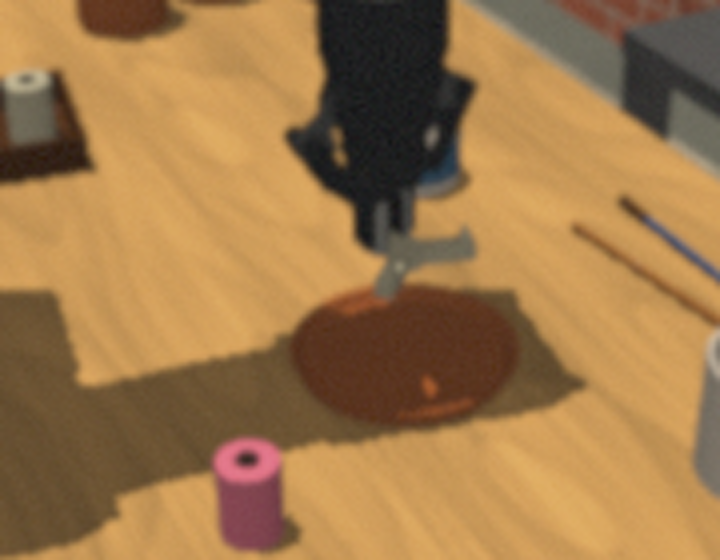

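The stilt is held points up at about (400,260) in the crop. I'll lower it now.

Request:
{"fn": "step_arm", "kwargs": {"commands": [[[0,0,-0.5],0],[[0,0,-0.6],0],[[0,0,-0.4],0],[[0,0,0],0],[[0,0,0],0]]}}

```text
time_s: 28.95
eef_pos: [627.7, 20.8, 25.9]
ee_rot: [0.554, 0.44, 0.554, -0.439]
force: [0.7, -0.9, 0.0]
grip_width: 0.129
```

Request:
{"fn": "step_arm", "kwargs": {"commands": [[[0,0,-0.06],0],[[0,0,-0.04],0],[[0,0,0],0]]}}

```text
time_s: 29.25
eef_pos: [627.8, 20.8, 21.4]
ee_rot: [0.554, 0.44, 0.554, -0.439]
force: [-0.4, -1.3, 0.4]
grip_width: 0.129
```

Request:
{"fn": "step_arm", "kwargs": {"commands": [[[0,0,-0.05],0],[[0,0,0],0]]}}

```text
time_s: 29.45
eef_pos: [627.6, 20.9, 18.9]
ee_rot: [0.554, 0.439, 0.554, -0.44]
force: [0.5, 0.0, -1.7]
grip_width: 0.131
```

Request:
{"fn": "step_arm", "kwargs": {"commands": [[[0,0,-0.025],0],[[0,0,0],0]]}}

```text
time_s: 29.65
eef_pos: [627.8, 20.8, 18.6]
ee_rot: [0.554, 0.44, 0.554, -0.439]
force: [-1.7, -0.0, 4.3]
grip_width: 0.129
```

Request:
{"fn": "step_arm", "kwargs": {"commands": [[[0,0,0],0],[[0,0,0],0],[[0,0,0],0],[[0,0,0.3],0],[[0,0,0.8],0]], "gripper": 0.3}}

```text
time_s: 30.15
eef_pos: [626.3, 21.0, 60.7]
ee_rot: [0.552, 0.439, 0.556, -0.44]
force: [0.4, 0.0, 1.3]
grip_width: 0.35
```

Request:
{"fn": "step_arm", "kwargs": {"commands": [[[0,0,0.9],0],[[0,0,0.9],0],[[-0.7,0,0.7],0],[[-0.8,0,0.5],0],[[-0.9,0,0.3],0]]}}

```text
time_s: 30.65
eef_pos: [531.1, 20.7, 196.5]
ee_rot: [0.555, 0.44, 0.553, -0.439]
force: [0.3, 0.4, 0.7]
grip_width: 0.354
```

Request:
{"fn": "step_arm", "kwargs": {"commands": [[[-0.9,0.1,0],0],[[-0.9,0.1,0],0],[[-0.9,0.1,0],0],[[0,0,0],0],[[0,0,0],0]]}}

```text
time_s: 31.15
eef_pos: [423.9, 32.8, 195.2]
ee_rot: [0.555, 0.44, 0.553, -0.439]
force: [0.5, -0.7, 0.5]
grip_width: 0.35
```

```bash
python3 - <<'E'
from h import *
e=ctrl.sense(); print(e["eef_pos"].round(1),e["force"].round(1))
s=capture("side");c=capture("top")
cv2.imwrite("pics/s6.png",cv2.resize(s["image"][120:384,120:400],None,fx=2.2,fy=2.2,interpolation=cv2.INTER_CUBIC)); cv2.imwrite("pics/t6.png",cv2.resize(c["image"][80:270,90:440],None,fx=2.28,fy=2.28,interpolation=cv2.INTER_CUBIC))
hsv=cv2.cvtColor(c["image"],cv2.COLOR_BGR2HSV)
m=((hsv[...,1]<100)&(hsv[...,2]>95)).astype(np.uint8)*255
n,l,st,ce=cv2.connectedComponentsWithStats(m)
T=R.from_euler('z',5.8,degrees=True)
for i in range(1,n):
    x,y,w,h,a=st[i]
    if 40<a<600 and 90<y<260 and 90<x<425:
        z=33 if a>250 else 55 if w<18 else 17
        P=onz(c,np.argwhere(l==i)[:,::-1].astype(float),z)[:,:2].astype(np.float32); print(ce[i].round(1),a,w,h,z,[np.round(v,1) for v in cv2.minAreaRect(P)],P.mean(0).round(1))
E
```

```text
[423.9  32.8 195.2] [ 0.5 -0.7  0.5]
[330.1 113.1] 496 37 30 33 [array([ 778.2, -182.8]), array([104.4,  84.2]), np.float64(87.7)] [ 774.  -183.4]
[192.6 118.3] 415 24 25 33 [array([759. , 210.4]), array([73.6, 62.1]), np.float64(23.1)] [759.5 211.5]
[265.3 161.9] 158 26 26 17 [array([628.6,  -3.8]), array([64.1, 75.2]), np.float64(44.0)] [634.5   1.9]
[124.5 200.5] 99 12 12 55 [array([518.2, 393.1]), array([30.8, 32.2]), np.float64(0.4)] [518.3 392.9]
[390.1 215.3] 347 14 37 33 [array([ 482. , -345.3]), array([99.3, 27.4]), np.float64(5.7)] [ 481.4 -345.3]
[408.7 213.2] 339 14 36 33 [array([ 487.9, -398.4]), array([98.2, 27.9]), np.float64(6.5)] [ 487.3 -398.3]
[120.9 219.5] 102 13 12 55 [array([465.2, 400.8]), array([30.5, 34.7]), np.float64(0.7)] [465.  400.9]
```

View pics/s6.png

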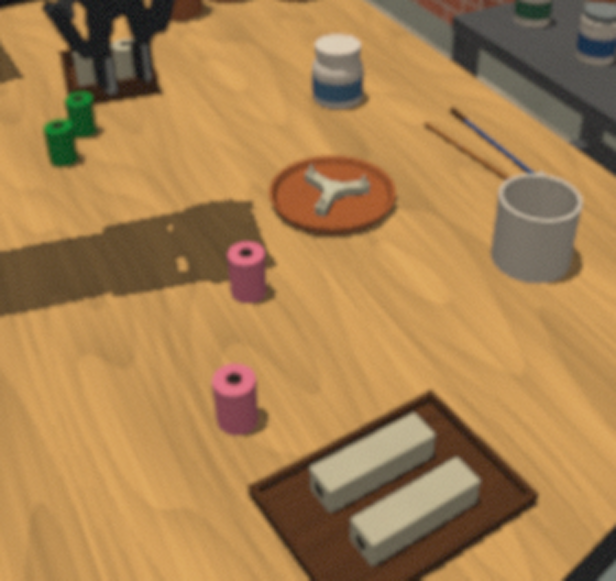

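View pics/t6.png

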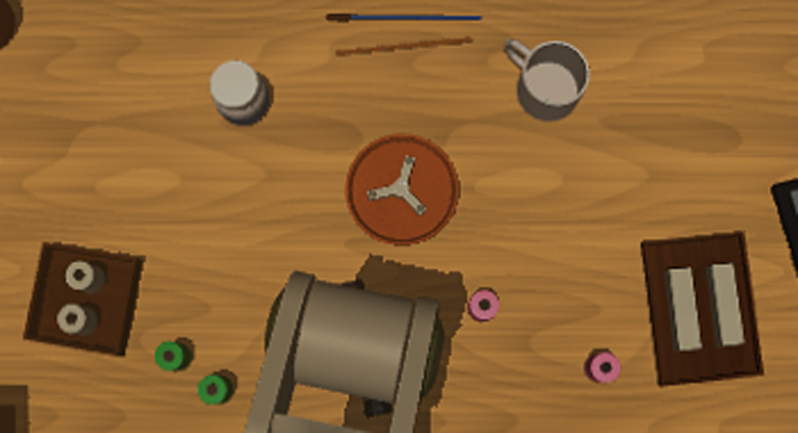

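```bash
python3 -c "
from rig import ticket
print(ticket.finish_job())"
```

```text
the job is handed in; nothing more can be done
None
```

All five pieces are in their own containers, and I handed the job in at about 31 s. Both posts lie flat side by side in the tray, both off-white props stand upright in the box, and the stilt is in the dish, points up. I lowered each piece until the wrist force showed contact before opening the gripper.

- **Last top view:** the posts measured about ±27 mm from the tray's centreline and in line with it to within about 1°. The props measured about ±27 mm from the box centre. The stilt was within about 3 mm of the dish centre.
- **Side view:** the posts and stilt lie flat, and the stilt's points are up. The gripper partly hid the props in that last picture; an earlier side view showed both upright.
- **Untouched:** the mug, the jar and the green and pink look-alikes show no visible shift. I compared them by eye and did not measure them. The gripper was empty and about 195 mm above the table.

No check failed. The measurements carry a few millimetres of camera and viewing-angle error, and the hand-in reported no verdict.

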